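# Spin-check a sign turntable and brake it on the index pointer

## Task

Check that the bench turntable runs freely and leave it indexed for wiring: with a fingertip against the side of its upright steel peg, flick the disc spinning anticlockwise (seen from above) and let it run untouched for at least one full turn. Then, while it is still turning, brake it by pressing a fingertip down on its plain outer rim as the arrow comes round to the fixed pointer, so that it stops with the arrow lined up with the pointer, and take the hand away. Touch the rim only when the arrow is near the pointer, do not use the peg to bring the arrow to the pointer, do not lift the disc, and leave the other things on the bench alone.

Things in the scene. Friction and masses are not known exactly. Their poses are not given: they have to be found in the camera images.
- disc (a joint): angle of the free-running turntable disc, rad: 0 (and 2 pi, 4 pi...) = arrow at the pointer; grows anticlockwise seen from above, counting over whole turns; starts between 1.4 and 3.9. No end stops. Left alone the spin decays with a time constant of about 10 s (7 to 14, unknown) plus a drag of 0.025 rad/s2: flicked to 2.5 rad/s it runs about three turns
- rim: lower, outer part of the disc: plain aluminium, 260 mm across, 12 mm thick; origin on the rotation axis at its underside, 40 mm above the bench (flat top 52 mm above the bench); x axis towards the arrow's tip. Brake on its bare top, 80 to 130 mm from the axis. The whole disc is sprung: pressed down it sinks up to 8 mm at 2.5 N per mm; a few N stop the spin almost at once
- deck: upper, inner part of the same disc, turning with it: white plastic, 160 mm across, 8 mm thick, its top 60 mm above the bench; origin on the rotation axis at its underside, x axis towards the arrow's tip. Carries a flat black arrow from its centre outwards, tiny flat LED modules and the steel peg
- peg_top (a point): centre of the top of the upright steel peg fixed to the deck: 14 mm in diameter, 32 mm tall above the deck (top 92 mm above the bench), 62 mm from the axis, 60 degrees anticlockwise of the arrow; push it sideways to set the disc spinning
- mark (a point): where the arrow's line meets the outer edge of the rim (130 mm from the axis, at the rim's top surface); the black line across the rim continues the arrow
- pointer (a point): the fixed index place at the disc's edge, 130 mm from the axis, 52 mm above the bench; 3 mm beyond it is the tip of the aluminium cone that points at the axis, held by a post 66 mm tall, 30 mm wide, standing 153 to 165 mm from the axis
- driver: loose bystander: black LED driver box 110 x 42 x 30 mm, origin at the centre of its underside
- tape: loose bystander: roll of clear tape lying flat, 90 mm outside diameter, 24 mm high, origin at the centre of its underside
- carton: loose bystander: small white carton 60 x 50 x 70 mm high, origin at the centre of its underside
- screwdriver: loose bystander: screwdriver with a red handle lying on the bench

How it is judged:
On the way, in this order (a step that is already met when the one before it is completed fails the run):
1. the disc spins anticlockwise on its own, about half a turn from its start, nothing touching it (distance of mark from where it was at the start of the episode above 0.234 m and velocity of joint disc above 0.6 rad/s and contact force between the arm and rim below 0.1 N and contact force between the arm and deck below 0.1 N), for 0.1 s.
2. it has come round to where it started, still running untouched (distance of mark from where it was at the start of the episode below 0.05 m and velocity of joint disc above 0.3 rad/s and contact force between the arm and rim below 0.1 N and contact force between the arm and deck below 0.1 N), for 0.05 s.
3. still turning by itself, the arrow comes near the pointer (horizontal distance between mark and pointer below 0.11 m and velocity of joint disc above 0.15 rad/s and contact force between the arm and deck below 0.1 N and contact force between the arm and rim below 0.1 N), for 0.05 s.
4. a fingertip on the rim holds the disc stopped with the arrow at the pointer (contact force between the fingers and rim above 0.5 N and horizontal distance between mark and pointer below 0.025 m and velocity of joint disc between -0.06 and 0.06 rad/s), for 0.15 s.
At the end, for the whole second after the job is handed in: the disc stands still on its spindle with the arrow's line at the rim's edge within 25 mm (11 degrees) of the pointer, stopped there by a fingertip on the rim after a free run of a full turn (horizontal distance between mark and pointer below 0.025 m and velocity of joint disc between -0.06 and 0.06 rad/s and z of mark in the frame of pointer between -0.005 and 0.005 m); the robot touches nothing.
It fails at once if the rim is touched while the arrow is more than about 60 degrees from the pointer (contact force between the arm and rim above 0.5 N and horizontal distance between mark and pointer above 0.13 m).
It fails at once if the peg or deck is pushed while the arrow is within about 30 degrees of the pointer (contact force between the arm and deck above 0.5 N and horizontal distance between mark and pointer below 0.068 m).
It fails at once if the disc is lifted on its spindle (z of mark in the frame of pointer above 0.008 m).
It fails at once if one of the four bystanders is moved or lifted (distance of any of driver, tape, carton, screwdriver from where it was at the start of the episode above 0.02 m).
It also fails if it takes over 64 s, if anything falls off the work surface, if the arm or the gripper's body presses on something with over 40 N, if the wrist force passes 120 N, or if a joint passes its speed limit or range.

## Robot

A 6-joint arm with a two-finger parallel gripper is mounted at the origin on the work surface. World frame = base frame: x ahead of the robot, y to its left, z up, the work surface at z = 0. Lengths are in m, angles in rad, forces in N, time in s.
With the tool pointing down it reaches from about 0.375 to 0.975 m from the base axis. Payload 3.8 kg.
Tool frame: the origin (TCP) lies where the fingers leave the gripper's body, on its centre line; the fingertips stand 73 mm ahead of it and the grasp point (between the pads) lies 54 mm ahead of it; z points along the fingers, y is the line along which they close (so a half turn about z gives the same grasp; the last joint's range is limited). The gripper opens to 85 mm and grips with 20 to 120 N. Pads are 22 mm wide; open, the fingers measure 114 mm over their backs; the gripper's body (76 mm by 85 mm) begins 54 mm behind the grasp point. The pads swing forward as they close: fully open they stand 13 mm farther back than shut.
Start: joints at [-1.17, 0.264, 1.604, -0, 1.274, -0.037], TCP at [0.286, -0.611, 0.304] pointing down, gripper open.
Joint ranges: [-2.63, 2.63], [-0.94, 2.18], [0.31, 2.57], [-1.31, 4.45], [0, 2.66], [-2.55, 2.55]. Speed limits (rad/s): [2.57, 2.57, 3.14, 3.14, 3.14, 3.14].

## Interface

Orientations are given as a rotation vector (axis times angle).
In Python, from workcell import read_state, viewer, bot gives the robot as it stands.
- The arm moves only by the tool jog_arm, never from a script. Its argument "increments" is a list that holds one entry, the list of rows, each a list of 7 numbers: the shift along the tool's x, y, z in units of 30 mm (1.0 is 30 mm), then the turn, a rotation vector about the tool's x, y, z in units of 6 degrees (1.0 is 6 degrees), then the opening, from -1 (shut) to 1 (fully open). A call has exactly 5 rows; each row shifts and turns the commanded pose from where the row before left it, along the tool's axes as they then stand; what a row does not reach is not made up. A row lasts 1/12 s, in which the tool goes at most 41.7 mm and 7.16 degrees, less where a joint would pass 70% of its speed; a pose out of reach is approached as far as the arm can. A call is refused whole if a number of a shift passes 1 or a number of a turn 1, either way. A call with a gripper value outside its range is refused whole. The fingers move at their own pace and stop on an object; "force" is the grip in N (left out, the last holds). Time passes only in rows, so rows that do not move let the fingers close, or fill a call up. It gives the time, the measured TCP pose, the force, the opening and the grip force at its end, in the units of the state.
- read_state(): the state, without advancing time (a new reading comes with each control period).
- viewer.read_camera(name): name is "side" or "top" or "wrist"; returns (picture, depth): 480x640x3 uint8, blue, green, red; 480x640 float32, m along the optical axis (not along the pixel's ray), 0 where there is no reading.
- viewer.camera_params(name): a dict with "fx", "fy", "cx", "cy" (pixels), "R" (3x3) and "t" (3): a world point X has camera coordinates R X + t; the wrist camera has in their place "hand_eye" (4x4, takes a point from camera to tool coordinates, whose origin is the TCP and whose axes are the flange's). Camera axes: x right, y down, z forward; pixel columns grow to the right and rows downward; lengths in m; the calibration is good to about 2 mm. A picture is of the moment at which its call begins: read the wrist's pose just before it. camera_params takes no time and is no camera call.
- bot.finish_job(): hands the job in; it is judged then, once.
The state is a dict: "time": time; "q": joint angles; "joint_vel": joint speeds; "joint_torque": joint torques, N m; "tool_pos": TCP position; "tcp_rot": TCP orientation; "wrist_force": force on the tool from outside, world axes, zero at the start; "torque": the same for the moment, N m; "width": opening from 0.0 (shut) to 1.0 (fully open); "grip_force": force on a finger pad.
Only numpy, scipy, OpenCV 4.12 (cv2) and the standard library are available. Lean on these libraries where they do the work, as an engineer would, in place of code of your own. Each camera call takes 0.05 s, during which the arm holds its last target. There are 200 camera calls.

## Working session

There is one attempt and no reset: what is moved stays moved. The work goes in short steps, Python scripts to look and compute and a tool call to move; the robot and the scene stay as the last step left them, time stands still between calls to the robot, and variables do not carry over. Pictures are saved under pics/ and viewed, at most 10 in all, crops included, and the job is handed in when it is done.

Besides the shell and the picture viewer there is one more tool, called as name([rows], argument=value, ...), one row to a line, values as JSON. jog_arm: Moves the arm, as the interface text tells. Its arguments: {"type":"object","properties":{"increments":{"type":"array","items":{"type":"array","items":{"type":"array","items":{"type":"number"}}}},"force":{"type":"number"}},"required":["increments"]}

```bash
ls; mkdir -p pics; python3 - <<'E'
from workcell import read_state, viewer, bot
import cv2,numpy as np
s=read_state();print(s['time'],s['tool_pos'],s['tcp_rot'],s['q'],s['width'])
for n in("top","side"):
    p,d=viewer.read_camera(n);cv2.imwrite(f'pics/{n}0.png',p);np.save(f'{n}0.npy',d);print(n,viewer.camera_params(n))
E
```

```text
pics
0.0 [ 0.28594308 -0.61080836  0.30253548] [-3.06445084e+00 -6.81697235e-01  6.34350056e-04] [-1.16989253e+00  2.64776982e-01  1.60539308e+00  7.31385686e-06
  1.27369319e+00 -3.68766529e-02] 1.0020474610555008
top {'fx': 572.6958364341834, 'fy': 572.6958364341834, 'cx': 320.5832991259802, 'cy': 238.14445776447596, 'R': array([[ 0.00650349, -0.99982583,  0.01749316],
       [-0.99831882, -0.00749926, -0.05747423],
       [ 0.0575954 , -0.01708997, -0.99819372]]), 't': array([0.0192023 , 0.56302918, 1.24041935])}
side {'fx': 532.659024601825, 'fy': 532.659024601825, 'cx': 321.77231537904834, 'cy': 243.29913103852442, 'R': array([[-0.76022183, -0.64923961,  0.02346685],
       [-0.37599443,  0.41023594, -0.83086381],
       [ 0.52980275, -0.64046421, -0.55598079]]), 't': array([0.4396825 , 0.25349076, 1.09653269])}
```

View pics/top0.png

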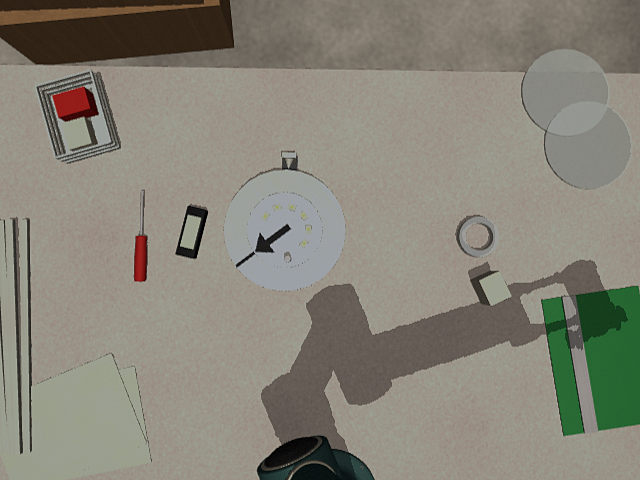

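View pics/side0.png

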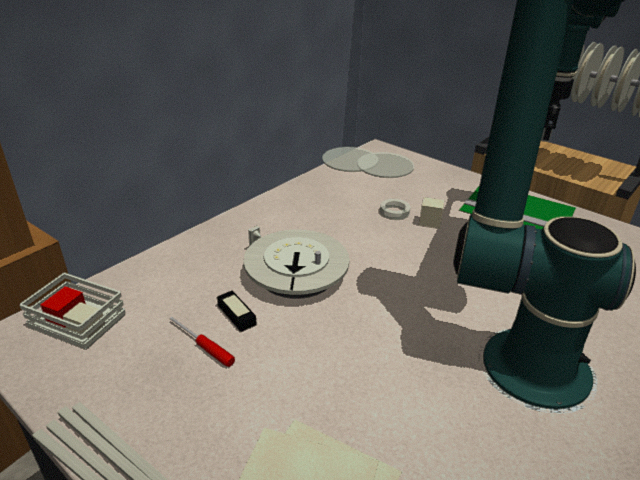

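The top view shows the disc centred near (285,229), the arrow's rim line ending at (237,266), the peg at (288,257) and the pointer cone at (289,166). The driver is at (192,231) and the screwdriver near (140,240), both clear of the disc. The tape and carton are far to the right.

```bash
cat > h.py <<'E'
import numpy as np,cv2
from workcell import read_state, viewer, bot
from scipy.spatial.transform import Rotation as Ro
C={n:viewer.camera_params(n) for n in("top","side")}
def px2w(n,u,v,z):
    c=C[n];r=c['R'].T@np.array([(u-c['cx'])/c['fx'],(v-c['cy'])/c['fy'],1]);o=-c['R'].T@c['t'];return o+r*(z-o[2])/r[2]
def w2px(n,X):
    c=C[n];p=c['R']@np.array(X)+c['t'];return c['fx']*p[0]/p[2]+c['cx'],c['fy']*p[1]/p[2]+c['cy']
E
python3 - <<'E'
from h import *
p=cv2.imread('pics/top0.png')
for nm,u,v,z in(("cen",285,229,.055),("mark",237,266,.052),("pegtop",288,257,.092),("coneTip",289,168,.052),("post",289,153,.066),("L",224,229,.052),("R",346,229,.052),("T",285,168,.052),("B",285,291,.052),("driver",192,231,.03)):
    print(nm,px2w("top",u,v,z).round(4))
cv2.imwrite('pics/crop0.png',cv2.resize(p[145:300,215:355],None,fx=3.8,fy=3.8,interpolation=cv2.INTER_CUBIC))
E
```

```text
cen [0.5795 0.0996 0.055 ]
mark [0.5003 0.2006 0.052 ]
pegtop [0.5192 0.0912 0.092 ]
coneTip [0.7109 0.0925 0.052 ]
post [0.7405 0.0922 0.066 ]
L [0.5787 0.2293 0.052 ]
R [ 0.5808 -0.0304  0.052 ]
T [0.7109 0.101  0.052 ]
B [0.4481 0.0984 0.052 ]
driver [0.5755 0.3016 0.03  ]
```

View pics/crop0.png

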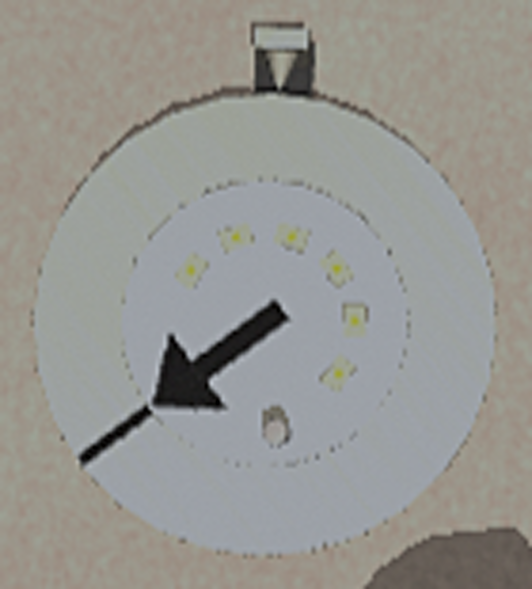

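The crop confirms it: arrow line end at about (82,460), peg at (275,425) and cone tip at (281,92). The axis comes out at (0.580, 0.0995), the pointer at azimuth about -3° and the arrow at about 128°. The peg is at (0.519, 0.091), which agrees with the given 60° offset. I'll shut the gripper and square the tool with the world axes.

jog_arm([
  [[0,0,0,0,0,0.836,-1],[0,0,0,0,0,0.836,-1],[0,0,0,0,0,0.836,-1],[0,0,0,0,0,0.836,-1],[0,0,0,0,0,0.836,-1]],
], force=30)

```text
time: 0.52
tool_pos: [0.286, -0.611, 0.3031]
tcp_rot: [-3.14, 0.007, 0.001]
wrist_force: [-0.1, -0.4, -0.6]
width: 0.298
grip_force: 0.0
```

jog_arm([
  [[0.31,-1,0,0,0,0,-1],[0.31,-1,0,0,0,0,-1],[0.31,-1,0,0,0,0,-1],[0.31,-1,0,0,0,0,-1],[0.31,-1,0,0,0,0,-1]],
])

```text
time: 0.93
tool_pos: [0.3326, -0.4597, 0.3031]
tcp_rot: [-3.141, 0.001, 0.001]
wrist_force: [0.2, -0.3, -0.1]
width: 0.001
grip_force: 0.0
```

jog_arm([
  [[0.31,-1,0,0,0,0,-1],[0.31,-1,0,0,0,0,-1],[0.31,-1,0,0,0,0,-1],[0.31,-1,0,0,0,0,-1],[0.31,-1,0,0,0,0,-1]],
])

```text
time: 1.35
tool_pos: [0.379, -0.3097, 0.3034]
tcp_rot: [-3.141, 0.0, 0.001]
wrist_force: [-0.0, -0.2, 0.1]
width: 0.002
grip_force: 0.0
```

jog_arm([
  [[0.31,-1,0,0,0,0,-1],[0.31,-1,0,0,0,0,-1],[0.31,-1,0,0,0,0,-1],[0.31,-1,0,0,0,0,-1],[0.31,-1,0,0,0,0,-1]],
])

```text
time: 1.77
tool_pos: [0.4255, -0.1597, 0.3036]
tcp_rot: [-3.141, 0.0, 0.001]
wrist_force: [0.9, 0.0, -0.5]
width: -0.003
grip_force: 0.0
```

jog_arm([
  [[0.31,-1,0,0,0,0,-1],[0.31,-1,0,0,0,0,-1],[0.31,-1,0,0,0,0,-1],[0.31,-1,0,0,0,0,-1],[0.31,-1,0,0,0,0,-1]],
])

```text
time: 2.18
tool_pos: [0.4719, -0.0097, 0.3035]
tcp_rot: [3.142, 0.0, -0.001]
wrist_force: [0.6, -0.2, 0.5]
width: 0.002
grip_force: 0.0
```

jog_arm([
  [[0.31,-1,0,0,0,0,-1],[0.31,-1,0,0,0,0,-1],[0.31,-1,0,0,0,0,-1],[0.31,-1,0,0,0,0,-1],[0.31,-0.83,0,0,0,0,-1]],
])

```text
time: 2.6
tool_pos: [0.5184, 0.1357, 0.3034]
tcp_rot: [-3.141, -0.001, 0.001]
wrist_force: [0.0, -0.1, -0.8]
width: 0.0
grip_force: 0.0
```

jog_arm([
  [[0,0,1,0,0,0,-1],[0,0,1,0,0,0,-1],[0,0,1,0,0,0,-1],[0,0,1,0,0,0,-1],[0,0,0.8,0,0,0,-1]],
])

```text
time: 3.02
tool_pos: [0.5172, 0.1335, 0.1571]
tcp_rot: [3.141, 0.001, -0.004]
wrist_force: [0.0, 0.3, -0.1]
width: -0.001
grip_force: 0.0
```

```bash
python3 - <<'E'
from h import *
s=read_state();print(s['time'],s['tool_pos'],s['wrist_force'])
P=np.array(s['tool_pos'])
for n in("top","side"):
    p,d=viewer.read_camera(n);np.save(n+'1.npy',d);cv2.imwrite(f'pics/{n}1.png',p)
    u,v=w2px(n,P-[0,0,.073]);print(n,u,v)
    u,v=int(u),int(v);cv2.imwrite(f'pics/{n}1c.png',cv2.resize(p[v-70:v+70,u-80:u+80],None,fx=4,fy=4,interpolation=cv2.INTER_CUBIC))
E
```

```text
3.0167 [0.51718911 0.13350346 0.15710864] [ 0.02387381  0.30364038 -0.10259135]
top 267.6447594638863 257.9157026136204
side 305.34100103507393 262.1899870967585
```

View pics/side1c.png

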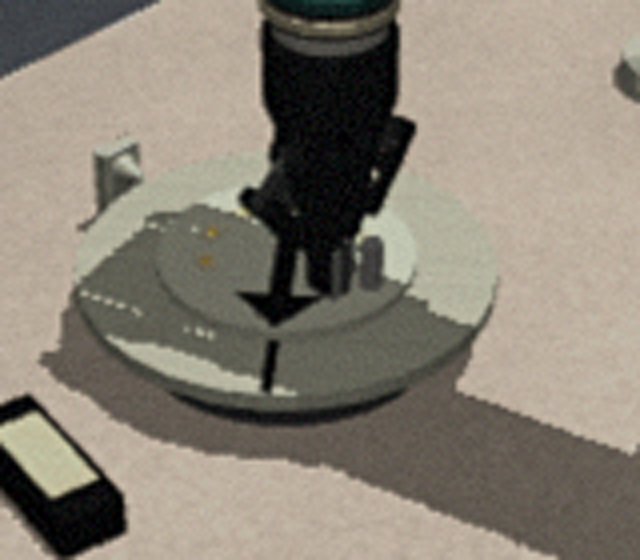

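View pics/top1.png

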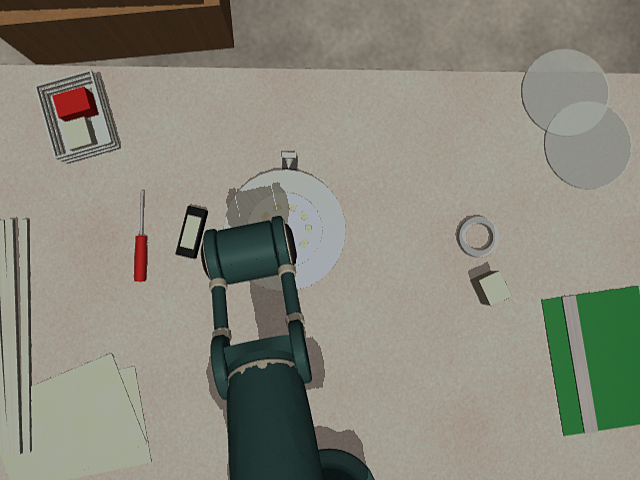

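The side crop shows the shut fingertip ending near (335,290), where the projection with 73 mm puts it, and the peg at (372,262) just beyond in -y. In the top view the arm hides the disc from this side, so I'll brake on the -y rim, where the side camera sees the disc.

Next I'll lower to peg height and close in.

jog_arm([
  [[0.15,0,0.15,0,0,0,-1],[0.15,0,0.15,0,0,0,-1],[0,0.28,0,0,0,0,-1],[0,0.28,0,0,0,0,-1],[0,0,0,0,0,0,-1]],
])

```text
time: 3.53
tool_pos: [0.5285, 0.1154, 0.1522]
tcp_rot: [3.141, -0.001, 0.003]
wrist_force: [0.2, 0.4, -0.0]
width: 0.0
grip_force: 0.0
```

jog_arm([
  [[0,0.15,0.1,0,0,0,-1],[0,0.35,0,0,0,0,-1],[0,0.45,0,0,0,0,-1],[0,0.45,0,0,0,0,-1],[0,0,-1,0,0,0,-1]],
])

```text
time: 3.95
tool_pos: [0.5228, 0.0715, 0.1723]
tcp_rot: [3.139, -0.002, -0.02]
wrist_force: [-0.9, 0.2, -0.3]
width: 0.0
grip_force: 0.0
```

jog_arm([
  [[0,0.3,-1,0,0,0,-1],[0,1,0,0,0,0,-1],[0.3,1,0,0,0,0,-1],[0.3,1,0,0,0,0,-1],[0.3,0,0,0,0,0,-1]],
])

```text
time: 4.37
tool_pos: [0.5544, -0.0296, 0.2084]
tcp_rot: [3.139, -0.005, 0.0]
wrist_force: [-0.5, 0.1, 0.0]
width: -0.001
grip_force: 0.0
```

```bash
python3 - <<'E'
from h import *
for i in range(2):
    s=read_state();print(s['time'],s['tool_pos'],s['wrist_force'])
    p,d=viewer.read_camera("side");cv2.imwrite(f'pics/s2_{i}.png',p)
cv2.imwrite('pics/s2c.png',cv2.resize(p[200:330,210:380],None,fx=4,fy=4,interpolation=cv2.INTER_CUBIC))
E
```

```text
4.3667 [ 0.55439675 -0.02959288  0.20839443] [-0.54393942  0.11018372  0.02162633]
4.4167 [ 0.55608267 -0.02768645  0.20841648] [ 2.47182833 -0.6516443  -0.56506112]
```

View pics/s2c.png

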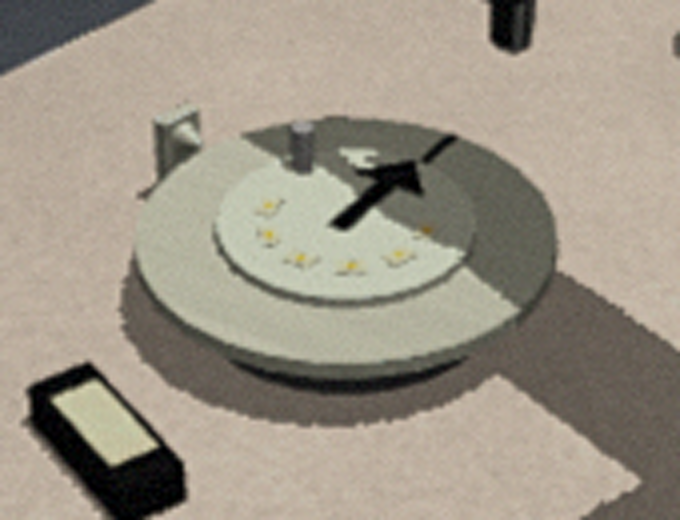

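The disc is spinning: the arrow now points to about (455,137) in the crop, and the view is clear. I'll hover over the -y rim and track the angle from the side camera.

jog_arm([
  [[0.3,-0.4,0,0,0,0,-1],[0.2,-0.27,0.5,0,0,0,-1],[0,0,0.9,0,0,0,-1],[0,0,0.7,0,0,0,-1],[0,0,0.1,0,0,0,-1]],
])

```text
time: 4.88
tool_pos: [0.5663, -0.0022, 0.1374]
tcp_rot: [-3.141, -0.003, 0.013]
wrist_force: [-0.7, -0.3, -0.4]
width: 0.001
grip_force: 0.0
```

```bash
cat >> h.py <<'E'
A=np.array([.5797,.0995])
def ang(p,n="side"):
    g=p.max(axis=2)
    r,t=np.meshgrid(np.arange(.012,.072,.001),np.radians(np.arange(0,360,.5)))
    X=np.stack([A[0]+r*np.cos(t),A[1]+r*np.sin(t),np.full_like(r,.060)],-1)
    c=C[n];q=X@c['R'].T+c['t']
    mu=(c['fx']*q[...,0]/q[...,2]+c['cx']).astype('f4');mv=(c['fy']*q[...,1]/q[...,2]+c['cy']).astype('f4')
    m=cv2.remap(g,mu,mv,cv2.INTER_LINEAR)<45
    w=(m*r).sum(1);z=(w*np.exp(1j*t[:,0])).sum()
    return np.degrees(np.angle(z))%360, int(m.sum())
PT=-3.1
def look(n=1,name="side"):
    f=open('log.txt','a')
    for i in range(n):
        t=read_state()['time'];p,_=viewer.read_camera(name);a,k=ang(p,name)
        f.write(f'{t} {a}\n');print(round(t,3),round(a,1),k)
    return p
E
python3 - <<'E'
from h import *
print(ang(cv2.imread('pics/top0.png'),'top'),ang(cv2.imread('pics/side0.png')))
print('ptr side check',w2px('side',px2w('top',288.9,169.2,.052)),'axis',w2px('side',[*A,.06]))
for i in range(2):print(4.3667+.05*i,ang(cv2.imread(f'pics/s2_{i}.png')))
s=read_state();print(s['tool_pos'],s['wrist_force'])
p=look(2)
cv2.imwrite('pics/s3c.png',cv2.resize(p[200:330,210:380],None,fx=4,fy=4,interpolation=cv2.INTER_CUBIC))
E
```

```text
(np.float64(127.02830222014114), 3173) (np.float64(130.06775405050072), 2795)
ptr side check (np.float64(261.0409538890023), np.float64(236.3561433559007)) axis (np.float64(295.59567222360533), np.float64(254.09987117470052))
4.3667 (np.float64(267.12671492630625), 3112)
4.4167 (np.float64(276.49960088929026), 3112)
[ 0.56625091 -0.00220192  0.13738419] [-0.6622814  -0.3003039  -0.38286081]
4.883 4.9 2438
4.933 13.0 2211
```

View pics/s3c.png

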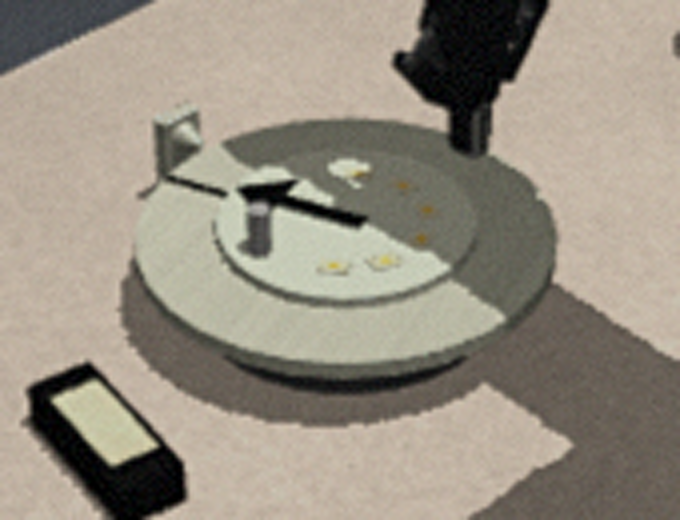

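The crop shows the fingertip hovering over the -y rim at about (468,150). The arrow has just passed the pointer, whose tip is at (202,147), matching its projection. Speed is about 3.2 rad/s, so I'll let the disc run down while nudging the hover outwards and a little lower.

jog_arm([
  [[0,0.2,0.1,0,0,0,-1],[0,0,0,0,0,0,-1],[0,0,0,0,0,0,-1],[0,0,0,0,0,0,-1],[0,0,0,0,0,0,-1]],
])

```text
time: 5.4
tool_pos: [0.5702, -0.0103, 0.1399]
tcp_rot: [3.142, -0.0, 0.003]
wrist_force: [0.9, -1.4, -0.2]
width: 0.003
grip_force: 0.0
```

```bash
python3 - <<'E'
from h import *
s=read_state();print(s['tool_pos'],s['wrist_force'])
look(45)
E
```

```text
[ 0.57018512 -0.01028068  0.13988453] [ 0.87794864 -1.39626026 -0.19864066]
5.4 99.7 2643
5.45 108.2 2695
5.5 116.8 2763
5.55 125.3 2737
5.6 133.8 2787
5.65 142.0 2804
5.7 150.1 2696
5.75 158.0 2687
5.8 165.8 2628
5.85 173.8 2635
5.9 182.1 2625
5.95 190.6 2797
6.0 198.0 2783
6.05 205.2 2869
6.1 212.0 2970
6.15 218.8 3046
6.2 225.8 3094
6.25 233.2 3107
6.3 240.0 3180
6.35 247.3 3180
6.4 254.7 3260
6.45 262.1 3313
6.5 268.8 3392
6.55 275.4 3251
6.6 282.0 3157
6.65 289.4 3242
6.7 297.0 3258
6.75 304.8 3213
6.8 311.8 3063
6.85 318.7 3047
6.9 325.5 2874
6.95 332.2 2962
7.0 339.2 2942
7.05 347.0 2694
7.1 354.8 2543
7.15 2.1 2509
7.2 7.4 2278
7.25 13.3 2170
7.3 20.3 2181
7.35 28.6 2241
7.4 36.3 2321
7.45 43.0 2445
7.5 49.3 2387
7.55 55.9 2425
7.6 62.8 2458
```

jog_arm([
  [[0,0,0,0,0,0,-1],[0,0,0,0,0,0,-1],[0,0,0,0,0,0,-1],[0,0,0,0,0,0,-1],[0,0,0,0,0,0,-1]],
])

```text
time: 8.07
tool_pos: [0.5696, -0.0101, 0.1389]
tcp_rot: [3.142, 0.0, -0.0]
wrist_force: [0.6, 0.1, -0.5]
width: 0.002
grip_force: 0.0
```

jog_arm([
  [[0,0,0,0,0,0,-1],[0,0,0,0,0,0,-1],[0,0,0,0,0,0,-1],[0,0,0,0,0,0,-1],[0,0,0,0,0,0,-1]],
])

```text
time: 8.48
tool_pos: [0.5696, -0.0101, 0.1389]
tcp_rot: [3.142, 0.0, 0.0]
wrist_force: [-0.2, 0.2, -0.0]
width: -0.001
grip_force: 0.0
```

jog_arm([
  [[0,0,0,0,0,0,-1],[0,0,0,0,0,0,-1],[0,0,0,0,0,0,-1],[0,0,0,0,0,0,-1],[0,0,0,0,0,0,-1]],
])

```text
time: 8.9
tool_pos: [0.5696, -0.0101, 0.1389]
tcp_rot: [-3.142, -0.0, 0.0]
wrist_force: [0.5, 0.1, -0.2]
width: 0.0
grip_force: 0.0
```

jog_arm([
  [[0,0,0,0,0,0,-1],[0,0,0,0,0,0,-1],[0,0,0,0,0,0,-1],[0,0,0,0,0,0,-1],[0,0,0,0,0,0,-1]],
])

```text
time: 9.32
tool_pos: [0.5696, -0.0101, 0.1389]
tcp_rot: [-3.142, -0.0, 0.0]
wrist_force: [-1.2, -0.0, -0.6]
width: -0.001
grip_force: 0.0
```

jog_arm([
  [[0,0,0,0,0,0,-1],[0,0,0,0,0,0,-1],[0,0,0,0,0,0,-1],[0,0,0,0,0,0,-1],[0,0,0,0,0,0,-1]],
])

```text
time: 9.73
tool_pos: [0.5696, -0.0101, 0.1389]
tcp_rot: [-3.142, -0.0, -0.0]
wrist_force: [-0.5, -1.2, 0.7]
width: 0.002
grip_force: 0.0
```

```bash
python3 - <<'E'
from h import *
s=read_state();print(s['tool_pos'],s['wrist_force'])
look(8)
E
```

```text
[ 0.56962021 -0.01011906  0.13889591] [-0.45362062 -1.22507952  0.73686039]
9.733 292.9 3283
9.783 297.7 3261
9.833 302.8 3225
9.883 307.7 3173
9.933 312.1 3037
9.983 316.6 3029
10.033 321.5 2963
10.083 325.6 2890
```

jog_arm([
  [[0,0,0,0,0,0,-1],[0,0,0,0,0,0,-1],[0,0,0,0,0,0,-1],[0,0,0,0,0,0,-1],[0,0,0,0,0,0,-1]],
])

```text
time: 10.55
tool_pos: [0.5696, -0.0101, 0.1389]
tcp_rot: [-3.142, -0.0, 0.0]
wrist_force: [0.2, -0.7, 0.8]
width: 0.004
grip_force: 0.0
```

jog_arm([
  [[0,0,0,0,0,0,-1],[0,0,0,0,0,0,-1],[0,0,0,0,0,0,-1],[0,0,0,0,0,0,-1],[0,0,0,0,0,0,-1]],
])

```text
time: 10.97
tool_pos: [0.5696, -0.0101, 0.1389]
tcp_rot: [-3.142, -0.0, 0.0]
wrist_force: [0.6, -0.1, 0.7]
width: 0.0
grip_force: 0.0
```

jog_arm([
  [[0,0,0,0,0,0,-1],[0,0,0,0,0,0,-1],[0,0,0,0,0,0,-1],[0,0,0,0,0,0,-1],[0,0,0,0,0,0,-1]],
])

```text
time: 11.38
tool_pos: [0.5696, -0.0101, 0.1389]
tcp_rot: [-3.142, -0.0, 0.0]
wrist_force: [-0.1, 0.5, -0.9]
width: -0.007
grip_force: 0.0
```

jog_arm([
  [[0,0,0,0,0,0,-1],[0,0,0,0,0,0,-1],[0,0,0,0,0,0,-1],[0,0,0,0,0,0,-1],[0,0,0,0,0,0,-1]],
])

```text
time: 11.8
tool_pos: [0.5696, -0.0101, 0.1389]
tcp_rot: [-3.142, -0.0, -0.0]
wrist_force: [-0.0, -0.5, 0.2]
width: -0.0
grip_force: 0.0
```

jog_arm([
  [[0,0,0,0,0,0,-1],[0,0,0,0,0,0,-1],[0,0,0,0,0,0,-1],[0,0,0,0,0,0,-1],[0,0,0,0,0,0,-1]],
])

```text
time: 12.22
tool_pos: [0.5696, -0.0101, 0.1389]
tcp_rot: [-3.142, -0.0, 0.0]
wrist_force: [-0.5, 0.1, -0.3]
width: -0.004
grip_force: 0.0
```

jog_arm([
  [[0,0,0,0,0,0,-1],[0,0,0,0,0,0,-1],[0,0,0,0,0,0,-1],[0,0,0,0,0,0,-1],[0,0,0,0,0,0,-1]],
])

```text
time: 12.63
tool_pos: [0.5696, -0.0101, 0.1389]
tcp_rot: [-3.142, -0.0, -0.0]
wrist_force: [-1.0, 0.3, -0.3]
width: 0.003
grip_force: 0.0
```

jog_arm([
  [[0,0,0,0,0,0,-1],[0,0,0,0,0,0,-1],[0,0,0,0,0,0,-1],[0,0,0,0,0,0,-1],[0,0,0,0,0,0,-1]],
])

```text
time: 13.05
tool_pos: [0.5696, -0.0101, 0.1389]
tcp_rot: [-3.142, -0.0, -0.0]
wrist_force: [-0.0, 0.2, 0.0]
width: 0.001
grip_force: 0.0
```

jog_arm([
  [[0,0,0,0,0,0,-1],[0,0,0,0,0,0,-1],[0,0,0,0,0,0,-1],[0,0,0,0,0,0,-1],[0,0,0,0,0,0,-1]],
])

```text
time: 13.47
tool_pos: [0.5696, -0.0101, 0.1389]
tcp_rot: [3.142, 0.0, -0.0]
wrist_force: [0.3, 0.0, 0.1]
width: 0.0
grip_force: 0.0
```

jog_arm([
  [[0,0,0,0,0,0,-1],[0,0,0,0,0,0,-1],[0,0,0,0,0,0,-1],[0,0,0,0,0,0,-1],[0,0,0,0,0,0,-1]],
])

```text
time: 13.88
tool_pos: [0.5696, -0.0101, 0.1389]
tcp_rot: [-3.142, -0.0, -0.0]
wrist_force: [0.4, 1.4, 0.1]
width: 0.0
grip_force: 0.0
```

```bash
python3 - <<'E'
from h import *
look(4)
E
```

```text
13.883 232.1 3100
13.933 234.3 3154
13.983 236.6 3149
14.033 239.4 3200
```

jog_arm([
  [[0,0,0,0,0,0,-1],[0,0,0,0,0,0,-1],[0,0,0,0,0,0,-1],[0,0,0,0,0,0,-1],[0,0,0,0,0,0,-1]],
])

```text
time: 14.5
tool_pos: [0.5696, -0.0101, 0.1389]
tcp_rot: [-3.142, -0.0, 0.0]
wrist_force: [-0.8, 0.3, -1.0]
width: -0.002
grip_force: 0.0
```

jog_arm([
  [[0,0,0,0,0,0,-1],[0,0,0,0,0,0,-1],[0,0,0,0,0,0,-1],[0,0,0,0,0,0,-1],[0,0,0,0,0,0,-1]],
])

```text
time: 14.92
tool_pos: [0.5696, -0.0101, 0.1389]
tcp_rot: [-3.142, -0.0, 0.0]
wrist_force: [-0.2, 0.6, 0.2]
width: -0.001
grip_force: 0.0
```

jog_arm([
  [[0,0,0,0,0,0,-1],[0,0,0,0,0,0,-1],[0,0,0,0,0,0,-1],[0,0,0,0,0,0,-1],[0,0,0,0,0,0,-1]],
])

```text
time: 15.33
tool_pos: [0.5696, -0.0101, 0.1389]
tcp_rot: [-3.142, -0.0, -0.0]
wrist_force: [0.3, -0.7, 0.1]
width: 0.001
grip_force: 0.0
```

jog_arm([
  [[0,0,0,0,0,0,-1],[0,0,0,0,0,0,-1],[0,0,0,0,0,0,-1],[0,0,0,0,0,0,-1],[0,0,0,0,0,0,-1]],
])

```text
time: 15.75
tool_pos: [0.5696, -0.0101, 0.1389]
tcp_rot: [3.142, 0.0, -0.0]
wrist_force: [0.2, -0.2, 0.2]
width: -0.001
grip_force: 0.0
```

```bash
python3 - <<'E'
from h import *
look(6)
E
```

```text
15.75 313.6 3059
15.8 315.2 3039
15.85 317.3 2990
15.9 319.5 2925
15.95 321.5 2963
16.0 323.4 2991
```

jog_arm([
  [[0,0,0,0,0,0,-1],[0,0,0,0,0,0,-1],[0,0,0,0,0,0,-1],[0,0,0,0,0,0,-1],[0,0,0,0,0,0,-1]],
])

```text
time: 16.47
tool_pos: [0.5696, -0.0101, 0.1389]
tcp_rot: [-3.142, -0.0, 0.0]
wrist_force: [1.1, 0.7, 0.2]
width: -0.001
grip_force: 0.0
```

```bash
python3 - <<'E'
from h import *
f=lambda u,v:np.degrees(np.arctan2(*(px2w('side',210+u/4,200+v/4,.052)[:2]-A)[::-1]))
print('mark',f(168,178),'ptr',f(202,147))
p=look(1)
cv2.imwrite('pics/s4c.png',cv2.resize(p[200:330,210:380],None,fx=4,fy=4,interpolation=cv2.INTER_CUBIC))
E
```

```text
mark 16.49085826145052 ptr -2.0498148802436025
16.467 339.3 2957
```

View pics/s4c.png

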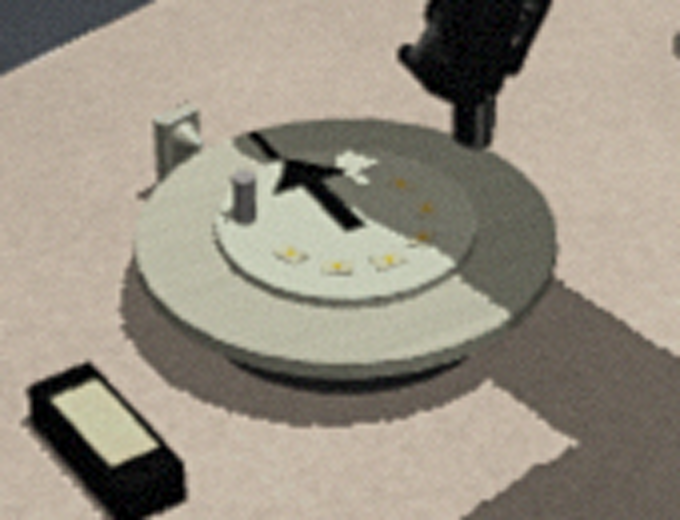

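The arrow's line is at (250,133), about 17° short of the pointer tip at (202,147), and turning at about 36°/s. It should arrive near t = 16.97, so I press on the fifth row.

jog_arm([
  [[0,0,0,0,0,0,-1],[0,0,0,0,0,0,-1],[0,0,0,0,0,0,-1],[0,0,0,0,0,0,-1],[0,0,0.6,0,0,0,-1]],
])

```text
time: 16.93
tool_pos: [0.5726, -0.0103, 0.1243]
tcp_rot: [3.141, 0.0, 0.012]
wrist_force: [1.4, -0.1, 6.4]
width: 0.002
grip_force: 4.2
```

jog_arm([
  [[0,0,0.05,0,0,0,-1],[0,0,0,0,0,0,-1],[0,0,0,0,0,0,-1],[0,0,0,0,0,0,-1],[0,0,0,0,0,0,-1]],
])

```text
time: 17.35
tool_pos: [0.5706, -0.0102, 0.1208]
tcp_rot: [3.141, 0.0, 0.003]
wrist_force: [-0.4, 0.0, 4.5]
width: -0.002
grip_force: 2.5
```

```bash
python3 - <<'E'
from h import *
print(read_state()['wrist_force'])
p=look(4)
cv2.imwrite('pics/s5c.png',cv2.resize(p[200:330,210:380],None,fx=4,fy=4,interpolation=cv2.INTER_CUBIC))
E
```

```text
[-0.35237406  0.03974388  4.45412402]
17.35 358.1 2740
17.4 358.0 2733
17.45 357.8 2765
17.5 357.7 2776
```

View pics/s5c.png

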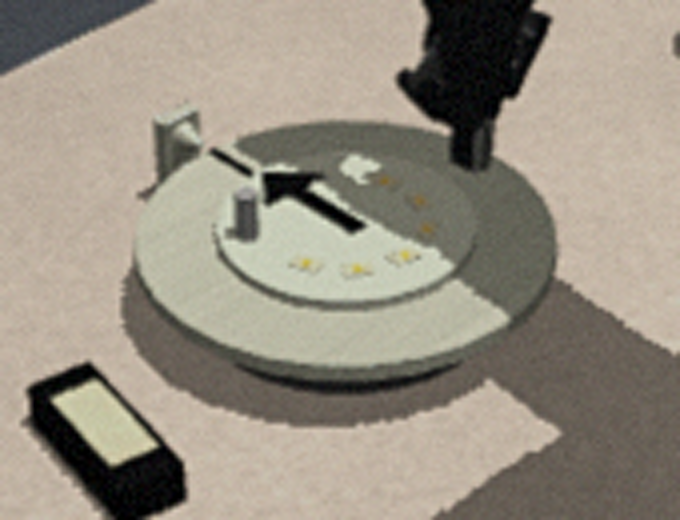

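The arrow's line, ending at (212,150), lies right at the pointer tip, stopped under about 4.5 N. I'll hold briefly, then lift away.

jog_arm([
  [[0,0,0,0,0,0,-1],[0,0,0,0,0,0,-1],[0,0,0,0,0,0,-1],[0,0,0,0,0,0,-1],[0,0,0,0,0,0,-1]],
])

```text
time: 17.97
tool_pos: [0.5704, -0.0102, 0.1206]
tcp_rot: [3.141, 0.0, 0.003]
wrist_force: [-0.4, -0.5, 5.1]
width: -0.004
grip_force: 2.6
```

jog_arm([
  [[0,0,-0.5,0,0,0,-1],[0,0,-1,0,0,0,-1],[0,0,-1,0,0,0,-1],[0,0,-1,0,0,0,-1],[0,0,0,0,0,0,-1]],
])

```text
time: 18.38
tool_pos: [0.573, -0.0103, 0.2314]
tcp_rot: [3.141, 0.0, 0.017]
wrist_force: [1.1, -0.0, 1.0]
width: -0.001
grip_force: 0.0
```

jog_arm([
  [[0,0,0,0,0,0,-1],[0,0,0,0,0,0,-1],[0,0,0,0,0,0,-1],[0,0,0,0,0,0,-1],[0,0,0,0,0,0,-1]],
])

```text
time: 18.8
tool_pos: [0.5687, -0.0101, 0.2226]
tcp_rot: [-3.141, -0.0, 0.005]
wrist_force: [0.0, -0.2, -0.4]
width: 0.003
grip_force: 0.0
```

```bash
python3 - <<'E'
from h import *
look(1);look(6)
E
```

```text
18.8 326.9 3101
18.85 325.3 3074
18.9 324.2 3126
18.95 323.2 3188
19.0 321.6 3161
19.05 320.5 3110
19.1 319.0 3207
```

Lifting fast dragged the rim, and the disc is now turning slowly clockwise. I'll let it run down untouched, then repeat the flick and full free run. This time I'll brake on the near side (azimuth about 190°), where the arm's compliance acts along the disc's radius, and release slowly.

jog_arm([
  [[-0.3,-0.7,0,0,0,0,-1],[-0.3,-0.7,0,0,0,0,-1],[0,-0.1,0,0,0,0,-1],[0,0,0,0,0,0,-1],[0,0,0,0,0,0,-1]],
])

```text
time: 19.57
tool_pos: [0.5519, 0.0348, 0.2246]
tcp_rot: [3.141, 0.002, 0.001]
wrist_force: [1.1, -0.5, 0.2]
width: -0.004
grip_force: 0.0
```

jog_arm([
  [[0,0,0,0,0,0,-1],[0,0,0,0,0,0,-1],[0,0,0,0,0,0,-1],[0,0,0,0,0,0,-1],[0,0,0,0,0,0,-1]],
])

```text
time: 19.98
tool_pos: [0.5518, 0.0345, 0.2243]
tcp_rot: [3.142, -0.001, -0.0]
wrist_force: [-1.1, 0.1, 0.5]
width: 0.001
grip_force: 0.0
```

jog_arm([
  [[0,0,0,0,0,0,-1],[0,0,0,0,0,0,-1],[0,0,0,0,0,0,-1],[0,0,0,0,0,0,-1],[0,0,0,0,0,0,-1]],
])

```text
time: 20.4
tool_pos: [0.5516, 0.0349, 0.2244]
tcp_rot: [3.142, 0.0, 0.0]
wrist_force: [-0.6, 0.4, 0.4]
width: -0.0
grip_force: 0.0
```

jog_arm([
  [[0,0,0,0,0,0,-1],[0,0,0,0,0,0,-1],[0,0,0,0,0,0,-1],[0,0,0,0,0,0,-1],[0,0,0,0,0,0,-1]],
])

```text
time: 20.82
tool_pos: [0.5516, 0.0349, 0.2244]
tcp_rot: [-3.142, -0.0, -0.0]
wrist_force: [-1.0, 0.5, -0.5]
width: -0.003
grip_force: 0.0
```

jog_arm([
  [[0,0,0,0,0,0,-1],[0,0,0,0,0,0,-1],[0,0,0,0,0,0,-1],[0,0,0,0,0,0,-1],[0,0,0,0,0,0,-1]],
])

```text
time: 21.23
tool_pos: [0.5516, 0.0349, 0.2244]
tcp_rot: [-3.142, -0.0, -0.0]
wrist_force: [0.5, 0.2, -0.1]
width: 0.004
grip_force: 0.0
```

jog_arm([
  [[0,0,0,0,0,0,-1],[0,0,0,0,0,0,-1],[0,0,0,0,0,0,-1],[0,0,0,0,0,0,-1],[0,0,0,0,0,0,-1]],
])

```text
time: 21.65
tool_pos: [0.5516, 0.0349, 0.2244]
tcp_rot: [-3.142, -0.0, 0.0]
wrist_force: [0.6, 0.1, 0.3]
width: -0.001
grip_force: 0.0
```

jog_arm([
  [[0,0,0,0,0,0,-1],[0,0,0,0,0,0,-1],[0,0,0,0,0,0,-1],[0,0,0,0,0,0,-1],[0,0,0,0,0,0,-1]],
])

```text
time: 22.07
tool_pos: [0.5516, 0.0349, 0.2244]
tcp_rot: [3.142, 0.0, 0.0]
wrist_force: [-0.6, 0.6, -0.4]
width: -0.002
grip_force: 0.0
```

jog_arm([
  [[0,0,0,0,0,0,-1],[0,0,0,0,0,0,-1],[0,0,0,0,0,0,-1],[0,0,0,0,0,0,-1],[0,0,0,0,0,0,-1]],
])

```text
time: 22.48
tool_pos: [0.5516, 0.0349, 0.2244]
tcp_rot: [-3.142, -0.0, 0.0]
wrist_force: [-0.6, 0.7, -0.1]
width: -0.004
grip_force: 0.0
```

jog_arm([
  [[0,0,0,0,0,0,-1],[0,0,0,0,0,0,-1],[0,0,0,0,0,0,-1],[0,0,0,0,0,0,-1],[0,0,0,0,0,0,-1]],
])

```text
time: 22.9
tool_pos: [0.5516, 0.0349, 0.2244]
tcp_rot: [-3.142, -0.0, -0.0]
wrist_force: [0.3, 0.9, 0.5]
width: 0.0
grip_force: 0.0
```

jog_arm([
  [[0,0,0,0,0,0,-1],[0,0,0,0,0,0,-1],[0,0,0,0,0,0,-1],[0,0,0,0,0,0,-1],[0,0,0,0,0,0,-1]],
])

```text
time: 23.32
tool_pos: [0.5516, 0.0349, 0.2244]
tcp_rot: [3.142, 0.0, -0.0]
wrist_force: [0.0, -0.6, -0.1]
width: -0.002
grip_force: 0.0
```

```bash
python3 - <<'E'
from h import *
print(read_state()['tool_pos'])
look(6)
E
```

```text
[0.55160729 0.03487827 0.224384  ]
23.317 240.7 3229
23.367 239.8 3221
23.417 239.5 3253
23.467 239.0 3250
23.517 238.6 3307
23.567 238.2 3300
```

jog_arm([
  [[0,-0.53,0.9,0,0,0,-1],[0,0,1,0,0,0,-1],[0.3,0,0.5,0,0,0,-1],[0.4,0,0,0,0,0,-1],[0.1,0,0,0,0,0,-1]],
])

```text
time: 24.03
tool_pos: [0.5759, 0.0508, 0.1509]
tcp_rot: [3.141, 0.0, -0.003]
wrist_force: [0.2, -1.0, -0.3]
width: -0.003
grip_force: 0.0
```

```bash
python3 - <<'E'
from h import *
print(read_state()['tool_pos'],read_state()['wrist_force'])
look(2)
E
```

```text
[0.5758633  0.05084111 0.15091309] [ 0.20525906 -1.00200251 -0.31560394]
24.033 235.7 3416
24.083 234.5 3375
```

As planned: the peg is at about 295° and the fingertip is 12 mm behind it. Now the flick.

jog_arm([
  [[0.25,0,0.05,0,0,0,-1],[0.35,0,0,0,0,0,-1],[0.35,0,0,0,0,0,-1],[0.3,0,0,0,0,0,-1],[0,0,-1,0,0,0,-1]],
])

```text
time: 24.55
tool_pos: [0.6119, 0.0504, 0.1756]
tcp_rot: [3.141, -0.0, -0.013]
wrist_force: [-0.9, -0.1, -0.4]
width: -0.002
grip_force: 0.0
```

jog_arm([
  [[0,0,-1,0,0,0,-1],[-1,-0.1,-0.3,0,0,0,-1],[-1,-0.2,0,0,0,0,-1],[-1,-0.3,0,0,0,0,-1],[-1,-0.4,0,0,0,0,-1]],
])

```text
time: 24.97
tool_pos: [0.4935, 0.0806, 0.2211]
tcp_rot: [3.142, -0.002, 0.004]
wrist_force: [0.0, -0.3, 0.0]
width: 0.001
grip_force: 0.0
```

```bash
python3 - <<'E'
from h import *
print(read_state()['tool_pos'],read_state()['wrist_force'])
look(5)
E
```

```text
[0.49345249 0.08055424 0.2210852 ] [ 0.00101496 -0.32373736  0.03276045]
24.967 3.7 3542
25.017 10.7 3267
25.067 20.0 3339
25.117 31.0 3432
25.167 40.2 3428
```

jog_arm([
  [[-0.65,0,0.2,0,0,0,-1],[0,0,1,0,0,0,-1],[0,0,1,0,0,0,-1],[0,0,0.5,0,0,0,-1],[0,0,0,0,0,0,-1]],
])

```text
time: 25.63
tool_pos: [0.4724, 0.0801, 0.1354]
tcp_rot: [3.141, -0.001, -0.01]
wrist_force: [-0.0, -0.3, 0.4]
width: 0.004
grip_force: 0.0
```

jog_arm([
  [[0,0,0,0,0,0,-1],[0,0,0,0,0,0,-1],[0,0,0,0,0,0,-1],[0,0,0,0,0,0,-1],[0,0,0,0,0,0,-1]],
])

```text
time: 26.05
tool_pos: [0.4746, 0.0808, 0.1402]
tcp_rot: [-3.141, -0.0, -0.004]
wrist_force: [0.2, -0.1, 0.1]
width: 0.001
grip_force: 0.0
```

jog_arm([
  [[0,0,0,0,0,0,-1],[0,0,0,0,0,0,-1],[0,0,0,0,0,0,-1],[0,0,0,0,0,0,-1],[0,0,0,0,0,0,-1]],
])

```text
time: 26.47
tool_pos: [0.4736, 0.0808, 0.1389]
tcp_rot: [-3.142, -0.0, -0.0]
wrist_force: [-0.9, 0.0, -0.1]
width: 0.001
grip_force: 0.0
```

jog_arm([
  [[0,0,0,0,0,0,-1],[0,0,0,0,0,0,-1],[0,0,0,0,0,0,-1],[0,0,0,0,0,0,-1],[0,0,0,0,0,0,-1]],
])

```text
time: 26.88
tool_pos: [0.4736, 0.0808, 0.1389]
tcp_rot: [3.142, 0.0, -0.0]
wrist_force: [0.2, -0.5, 0.3]
width: -0.001
grip_force: 0.0
```

jog_arm([
  [[0,0,0,0,0,0,-1],[0,0,0,0,0,0,-1],[0,0,0,0,0,0,-1],[0,0,0,0,0,0,-1],[0,0,0,0,0,0,-1]],
])

```text
time: 27.3
tool_pos: [0.4736, 0.0808, 0.1389]
tcp_rot: [-3.142, -0.0, 0.0]
wrist_force: [0.2, -0.0, 0.1]
width: -0.002
grip_force: 0.0
```

```bash
python3 - <<'E'
from h import *
print(read_state()['tool_pos'],read_state()['wrist_force'])
look(8)
E
```

```text
[0.47360905 0.08077348 0.13887856] [ 0.17142688 -0.01227453  0.10630461]
27.3 336.7 3963
27.35 338.8 3737
27.4 343.4 3579
27.45 351.0 3734
27.5 1.4 3712
27.55 15.6 3919
27.6 23.9 3869
27.65 34.3 3936
```

jog_arm([
  [[0,0,0,0,0,0,-1],[0,0,0,0,0,0,-1],[0,0,0,0,0,0,-1],[0,0,0,0,0,0,-1],[0,0,0,0,0,0,-1]],
])

```text
time: 28.12
tool_pos: [0.4736, 0.0808, 0.1389]
tcp_rot: [3.142, 0.0, 0.0]
wrist_force: [1.2, 0.4, 0.5]
width: 0.0
grip_force: 0.0
```

jog_arm([
  [[0,0,0,0,0,0,-1],[0,0,0,0,0,0,-1],[0,0,0,0,0,0,-1],[0,0,0,0,0,0,-1],[0,0,0,0,0,0,-1]],
])

```text
time: 28.53
tool_pos: [0.4736, 0.0808, 0.1389]
tcp_rot: [3.142, 0.0, 0.0]
wrist_force: [0.3, -0.5, 0.4]
width: 0.0
grip_force: 0.0
```

jog_arm([
  [[0,0,0,0,0,0,-1],[0,0,0,0,0,0,-1],[0,0,0,0,0,0,-1],[0,0,0,0,0,0,-1],[0,0,0,0,0,0,-1]],
])

```text
time: 28.95
tool_pos: [0.4736, 0.0808, 0.1389]
tcp_rot: [3.142, 0.0, 0.0]
wrist_force: [-0.3, -0.1, 0.2]
width: 0.003
grip_force: 0.0
```

jog_arm([
  [[0,0,0,0,0,0,-1],[0,0,0,0,0,0,-1],[0,0,0,0,0,0,-1],[0,0,0,0,0,0,-1],[0,0,0,0,0,0,-1]],
])

```text
time: 29.37
tool_pos: [0.4736, 0.0808, 0.1389]
tcp_rot: [-3.142, -0.0, 0.0]
wrist_force: [0.3, 0.3, -0.5]
width: -0.002
grip_force: 0.0
```

jog_arm([
  [[0,0,0,0,0,0,-1],[0,0,0,0,0,0,-1],[0,0,0,0,0,0,-1],[0,0,0,0,0,0,-1],[0,0,0,0,0,0,-1]],
])

```text
time: 29.78
tool_pos: [0.4736, 0.0808, 0.1389]
tcp_rot: [3.142, 0.0, -0.0]
wrist_force: [0.3, 0.1, 0.2]
width: -0.005
grip_force: 0.0
```

```bash
sed -i 's/w=(m\*r).sum(1);/m[360:540]=False;w=(m*r).sum(1);/' h.py; python3 - <<'E'
from h import *
p=look(5)
cv2.imwrite('pics/s6.png',p)
g=p.max(axis=2)
E
```

```text
29.783 279.3 2095
29.833 282.0 2584
29.883 285.0 2940
29.933 288.8 3104
29.983 292.7 3229
```

```bash
python3 - <<'E'
from h import *
look(5)
E
```

```text
30.033 296.7 3270
30.083 300.6 3302
30.133 305.2 3319
30.183 309.7 3243
30.233 313.9 3302
```

jog_arm([
  [[0,0,0,0,0,0,-1],[0,0,0,0,0,0,-1],[0,0,0,0,0,0,-1],[0,0,0,0,0,0,-1],[0,0,0.7,0,0,0,-1]],
])

```text
time: 30.7
tool_pos: [0.477, 0.0812, 0.1214]
tcp_rot: [-3.141, -0.0, -0.013]
wrist_force: [0.7, -2.9, 6.4]
width: -0.002
grip_force: 3.1
```

jog_arm([
  [[0,0,0,0,0,0,-1],[0,0,0,0,0,0,-1],[0,0,0,0,0,0,-1],[0,0,0,0,0,0,-1],[0,0,0,0,0,0,-1]],
])

```text
time: 31.12
tool_pos: [0.475, 0.0809, 0.1196]
tcp_rot: [-3.141, 0.0, -0.004]
wrist_force: [0.6, 0.3, 5.3]
width: 0.005
grip_force: 3.3
```

```bash
python3 - <<'E'
from h import *
print(read_state()['wrist_force'],read_state()['tool_pos'])
p=look(3)
cv2.imwrite('pics/s7c.png',cv2.resize(p[200:330,210:380],None,fx=4,fy=4,interpolation=cv2.INTER_CUBIC))
E
```

```text
[0.60804328 0.30346883 5.26774182] [0.47499831 0.08093891 0.1196295 ]
31.117 359.5 3205
31.167 359.5 3221
31.217 359.5 3223
```

The disc has stopped about 2° past the pointer and is steady. Releasing slowly.

jog_arm([
  [[0,0,-0.03,0,0,0,-1],[0,0,-0.03,0,0,0,-1],[0,0,-0.03,0,0,0,-1],[0,0,-0.03,0,0,0,-1],[0,0,-0.03,0,0,0,-1]],
])

```text
time: 31.68
tool_pos: [0.4741, 0.0809, 0.123]
tcp_rot: [-3.141, -0.0, -0.002]
wrist_force: [1.8, 1.0, 2.7]
width: 0.0
grip_force: 1.2
```

jog_arm([
  [[0,0,-0.03,0,0,0,-1],[0,0,-0.03,0,0,0,-1],[0,0,-0.03,0,0,0,-1],[0,0,-0.03,0,0,0,-1],[0,0,-0.03,0,0,0,-1]],
])

```text
time: 32.1
tool_pos: [0.4725, 0.0806, 0.1261]
tcp_rot: [3.141, 0.0, -0.004]
wrist_force: [0.3, 0.7, 0.0]
width: 0.001
grip_force: 0.0
```

```bash
python3 - <<'E'
from h import *
print(read_state()['wrist_force'],read_state()['tool_pos'])
look(4)
E
```

```text
[0.29125387 0.74952337 0.0478935 ] [0.47247626 0.08063672 0.12611721]
32.1 354.9 2992
32.15 354.8 2969
32.2 354.9 2992
32.25 354.9 2996
```

Released: the disc is still at about 355°, some 2° from the pointer. Clearing the hand and doing a final check.

jog_arm([
  [[0,0,-0.1,0,0,0,-1],[0,0,-0.3,0,0,0,-1],[0,0,-0.8,0,0,0,-1],[0,0,-0.8,0,0,0,-1],[0,0,-0.8,0,0,0,-1]],
])

```text
time: 32.72
tool_pos: [0.4733, 0.0807, 0.2122]
tcp_rot: [3.142, 0.0, -0.001]
wrist_force: [-0.6, -0.7, -0.0]
width: -0.001
grip_force: 0.0
```

jog_arm([
  [[0,0,0,0,0,0,-1],[0,0,0,0,0,0,-1],[0,0,0,0,0,0,-1],[0,0,0,0,0,0,-1],[0,0,0,0,0,0,-1]],
])

```text
time: 33.13
tool_pos: [0.4726, 0.0806, 0.2095]
tcp_rot: [3.141, 0.0, -0.004]
wrist_force: [0.6, -0.1, -0.2]
width: -0.001
grip_force: 0.0
```

```bash
python3 - <<'E'
from h import *
p=look(3)
cv2.imwrite('pics/s8c.png',cv2.resize(p[200:330,210:380],None,fx=4,fy=4,interpolation=cv2.INTER_CUBIC))
E
```

```text
33.133 355.0 3328
33.183 355.1 3343
33.233 355.0 3305
```

View pics/s8c.png

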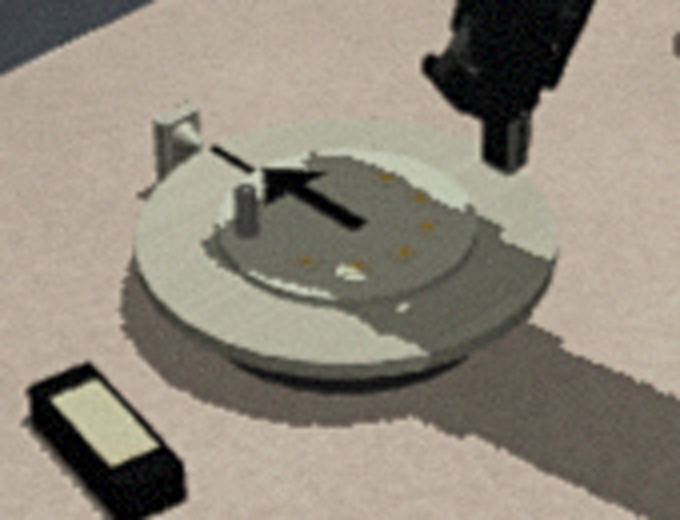

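The arrow's line ends at (212,148), next to the pointer tip at (202,147). The disc is still and the hand is clear, so I'm handing it in.

```bash
python3 -c "
from workcell import bot
print(bot.finish_job())"
```

```text
the job is handed in; nothing more can be done
None
```

The job is handed in (verdict not shown): my first brake stopped the arrow at the pointer but lifting off too fast set the disc turning back, so I flicked it again, let it run over a full turn and braked it; it now stands still about 2° from the pointer, with the hand clear and none of the bystanders touched.

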